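# Open the reject cage and hold its gate for the inspector

### The job

A rejected pouch is locked in the clear reject cage and the inspector needs both hands to take it out. Squeeze the red catch together first (it stays back by itself), then squeeze the sprung blue catch and swing the self-closing gate out past its detent, as wide as it goes. Finish while still holding the gate wide open, and leave the pouch and the things lying on the table undisturbed.

Things in the scene. Friction and masses are not known exactly. Their poses are not given: they have to be found in the camera images.
- reject_cage: Reject cage bolted to the table: clear box 156 mm deep, 200 wide, 116 high on a steel base, posting slot in the roof. Origin on the table under the clear box's centre; x from the gate (x = -86) to the back, y to the left along the shut gate, z up. Steel lock column at the left front: x -114 to -70, y 94 to 184, 112 mm high. Brass detent plunger on the roof's right edge, 135 mm high.
- red_pinch (a point): Midway between the two red thumb tabs, catch shut, 142 mm above the table, on the lock column; axes as the cage. Upright tabs, 8 mm thick (y), 44 wide (x), from 112 up to 162 mm above the table, centred 26 mm to either side along y: 60 mm over the outer faces. Lips 4 mm proud edge each outer face, leaving a 36 mm wide finger bed. The left tab is fixed; the right one slides to the left.
- red_catch (a joint): Red catch, a slide bolt across the front of the gate: 0 = shut, 0.016 m = fully squeezed (44 mm over the outer faces). The bolt clears the gate from 0.012. Friction of 5 N and no spring: it stays where it is left.
- blue_pinch (a point): Midway between the two blue thumb tabs (shape and heights as the red ones), catch at rest, 142 mm above the table, on the gate's top rail (112 mm high), 122 mm from the hinge axis. It swings along: y from the hinge to the free edge, x inward. Tabs centred 24 mm to either side along y, 56 mm over the outer faces. Hinge-side tab fixed to the gate; the outer one slides 15 mm to it (then 41 mm).
- blue_catch (a joint): Blue catch, a sprung bolt in the top rail of the gate: 0 = at rest, bolted to the lock column; 0.015 m = fully squeezed. The bolt is free from 0.012. The spring pushes back with 4 N at rest and 9.5 N when squeezed; let go, it springs out again.
- gate_hinge (a point): Point on the upright hinge axis of the gate at the right front corner of the cage, 142 mm above the table; axes as the cage.
- gate_leaf: The gate with all it carries: a steel frame with a clear pane, 176 mm wide, 100 mm high, 18 mm thick at the top rail, bottom edge 12 mm above the table. Origin on the hinge axis at table height, y from the hinge along the gate, x to the inside.
- gate (a joint): Gate angle: 0 = shut, grows as the free edge swings out in front (anticlockwise from above), stop at 1.40 rad. The closer spring pulls it shut with 0.25 Nm at 0, 0.6 Nm at the stop. A ball detent adds up to 0.6 Nm between 0.35 and 0.6 rad; let go beyond it, the gate falls back to rest on the detent at about 0.77 rad.
- reject_pouch: Pouch of green vegetable, 126 x 172 x 24 mm, lying in the cage, origin at its underside.
- marker_pen: Marker pen, 17 x 140 x 19 mm, lying on the table left of the cage, origin at its underside.
- scissors: Grey-handled kitchen scissors, 69 x 224 x 8 mm, on the table right of the cage, origin at their underside.

How it is judged:
On the way, in this order (a step that is already met when the one before it is completed fails the run):
1. the red catch is squeezed back, the gate still shut (value of joint red_catch above 0.012 m and value of joint gate below 0.05 rad), for 0.2 s.
2. the blue catch is squeezed, the red one still back (value of joint each of blue_catch, red_catch above 0.012 m and value of joint gate below 0.3 rad), for 0.1 s.
3. the gate is past its detent (value of joint gate above 0.95 rad), for 0.1 s.
At the end, for the whole second after the job is handed in: The gate is held at more than 1.22 rad (70 degrees) and still (under 0.1 rad/s), the fingers press on it or on its blue catch with more than 1 N, the red catch is still back by more than 12 mm and the pouch lies still (value of joint gate above 1.22 rad and velocity of joint gate between -0.1 and 0.1 rad/s and value of joint red_catch above 0.012 m and contact force between the fingers and gate_leaf above 1 N and linear speed of reject_pouch below 0.02 m/s); the arm keeps its last pose, push and grip.
It fails at once if the rejected pouch is moved by more than 2 cm (distance of reject_pouch from where it was at the start of the episode above 0.02 m).
It fails at once if the marker pen or the scissors are moved by more than 2 cm (distance of any of marker_pen, scissors from where it was at the start of the episode above 0.02 m).
It also fails if it takes over 43 s, if anything falls off the work surface, if the arm or the gripper's body presses on something with over 40 N, if the wrist force passes 120 N, or if a joint passes its speed limit or range.

### The arm

A 6-joint arm with a two-finger parallel gripper is mounted at the origin on a cart in front of the work surface, level with it; the furniture and walls round the work are solid. World frame = base frame: x ahead of the robot, y to its left, z up, the work surface at z = 0. Lengths are in m, angles in rad, forces in N, time in s.
With the tool pointing down it reaches from about 0.425 to 0.95 m from the base axis. Payload 3.5 kg.
Tool frame: the origin (TCP) lies midway between the tips of the shut fingers; the grasp point (between the pads) lies 19 mm behind it; z points along the fingers, y is the line along which they close (so a half turn about z gives the same grasp; the last joint's range is limited). The gripper opens to 85 mm and grips with 20 to 120 N. Pads are 22 mm wide; open, the fingers measure 114 mm over their backs; the gripper's body (76 mm by 85 mm) begins 54 mm behind the grasp point. The pads swing forward as they close: fully open they stand 13 mm farther back than shut.
Start: joints at [-1.31, 0.286, 1.577, -0, 1.279, -0.15], TCP at [0.27, -0.619, 0.231] pointing down, gripper open.
Joint ranges: [-2.77, 2.77], [-0.9, 2.22], [0.21, 2.48], [-1.53, 4.67], [0.24, 2.81], [-2.84, 2.84]. Speed limits (rad/s): [2.79, 2.79, 3.14, 3.14, 3.14, 3.14].

### API

Orientations are given as a unit quaternion [x, y, z, w].
In Python, from plant import get_state, read_camera, ctrl gives the robot as it stands.
- The arm moves only by the shell command python3 -m crank 'ROWS' [FORCE]. ROWS is JSON, a list of rows, each a list of 3 entries, a list of its own where there are three numbers: the shift along the tool's x, y, z in mm, then the turn about the tool's z in degrees, then the closure in counts, from 0 (fully open) to 255 (shut). In form: [[[tx, ty, tz], yaw, claw], ...]. A call has 1 to 10 rows; each row is the pose to reach, as a shift and turn from the pose commanded when the call began, along the tool's axes at that moment; what a row does not reach only later rows make up. A row lasts 1/10 s, in which the tool goes at most 50 mm and 8.59 degrees, less where a joint would pass 70% of its speed; a pose out of reach is approached as far as the arm can. A call with a gripper value outside its range is refused whole. The fingers move at their own pace and stop on an object; FORCE is the grip in N (left out, the last holds). Time passes only in rows, so rows that repeat a pose let the fingers close. It gives the time, the measured TCP pose, the force, the opening and the grip force at its end, in the units of the state.
- get_state(): the state, without advancing time (a new reading comes with each control period).
- read_camera(name): name is "scene" or "side" or "wrist"; returns a dict with "frame" (480x640x3 uint8, blue, green, red), "range_z" (480x640 float32, m along the optical axis (not along the pixel's ray), 0 where there is no reading), "vfov" (degrees; the focal length in pixels is half the picture's height over the tangent of half this angle, whatever the lens; pixels are square), "cx", "cy" (the principal point, pixels), "origin" and "orientation" of the camera in the world. Camera axes: x right, y down, z forward; pixel columns grow to the right and rows downward; lengths in m; the calibration is good to about 2 mm. A picture is of the moment at which its call begins.
- ctrl.sign_off(): hands the job in; it is judged then, once.
The state is a dict: "time": time; "qpos": joint angles; "dq": joint speeds; "joint_efforts": joint torques, N m; "eef_pos": TCP position; "tcp_rot": TCP orientation; "contact_force": force on the tool from outside, world axes, zero at the start; "wrist_torque": the same for the moment, N m; "opening": opening from 0.0 (shut) to 1.0 (fully open); "finger_force": force on a finger pad.
Only numpy, scipy, OpenCV 4.12 (cv2) and the standard library are available. Lean on these libraries where they do the work, as an engineer would, in place of code of your own. Each camera call takes 0.05 s, during which the arm holds its last target. There are 200 camera calls.

## Working session

There is one attempt and no reset: what is moved stays moved. The work goes in short steps, Python scripts to look and compute and a shell command to move; the robot and the scene stay as the last step left them, time stands still between calls to the robot, and variables do not carry over. Pictures are saved under pics/ and viewed, at most 10 in all, crops included, and the job is handed in when it is done.

```bash
mkdir -p pics; cat > h.py <<'E'
import numpy as np,cv2
from scipy.spatial.transform import Rotation as R
from plant import get_state, read_camera, ctrl
def P(c,u,v,z=None):
    f=240/np.tan(np.radians(c['vfov'])/2); d=np.array([(u-c['cx'])/f,(v-c['cy'])/f,1.])
    M=R.from_quat(c['orientation']).as_matrix(); o=np.array(c['origin'])
    if z is not None:
        w=M@d; return o+w*(z-o[2])/w[2]
    return o+M@(d*c['range_z'][int(round(v)),int(round(u))])
E
python3 - <<'E'
from h import *
import pickle
s=get_state();print(s)
for n in('scene','side'):
    c=read_camera(n);pickle.dump(c,open(n+'.pkl','wb'));cv2.imwrite(f'pics/{n}0.png',c['frame']);print(n,c['vfov'],c['cx'],c['cy'],c['origin'],c['orientation'])
E
```

```text
{'time': 0.0, 'qpos': array([-1.30998272e+00,  2.87169021e-01,  1.57814594e+00,  1.35397943e-05,
        1.27857056e+00, -1.50027682e-01]), 'dq': array([ 0.00035306,  0.00305182, -0.00124013,  0.00075455,  0.0002413 ,
        0.0008217 ]), 'joint_efforts': array([-1.45421368e-04, -4.05975938e+01, -2.92625588e+01, -1.40880816e-04,
        5.77209590e-03,  5.06406138e-06]), 'eef_pos': array([ 0.26942918, -0.618203  ,  0.22996174]), 'tcp_rot': array([ 9.78975025e-01,  2.03976926e-01, -5.70009932e-05, -1.14503075e-03]), 'contact_force': array([ 0.61592187,  0.50013353, -0.27493997]), 'wrist_torque': array([ 0.00697065, -0.00400194,  0.0061282 ]), 'finger_force': 0.0, 'opening': 1.0004297765800851}
scene 42.50258610884709 322.72894338476465 230.90845432173143 [ 1.23805382 -0.72398453  1.38060188] [ 0.83904267  0.44810947 -0.13731469 -0.276315  ]
side 50.04127470545025 315.4076008800381 242.13009315631584 [-0.00786983  0.64345487  0.93382963] [-0.25107136  0.87175666 -0.40423469  0.11660965]
```

View pics/scene0.png

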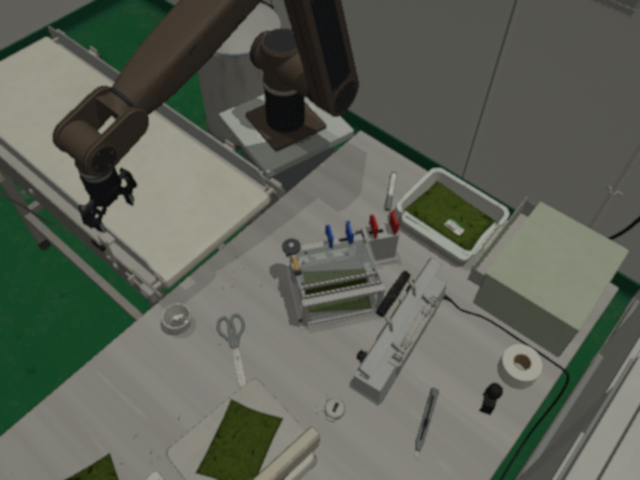

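View pics/side0.png

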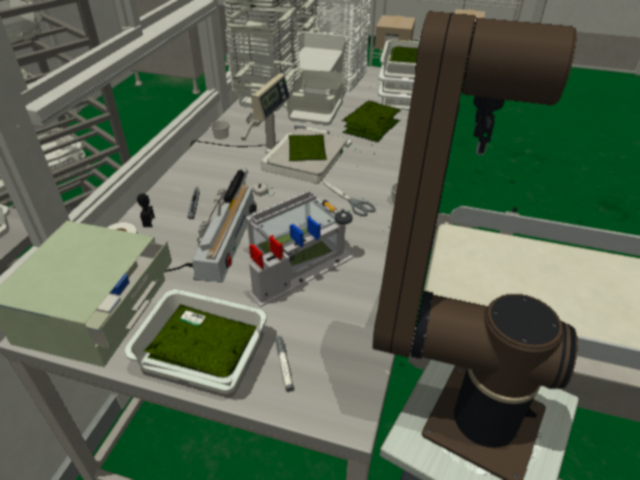

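The scene picture shows the cage at about (335,275), with blue tabs at (329,235) and (349,231), red tabs at (374,225) and (394,221), and the scissors at (233,350). In the side picture, the red tabs are at (257,256) and (276,246), the blue tabs at (297,235) and (314,227), and the pen at (285,362).

```bash
python3 - <<'E'
from h import *
import pickle
for n in('scene','side'):
    c=pickle.load(open(n+'.pkl','rb'));f=c['frame'].astype(int);b,g,r=f[...,0],f[...,1],f[...,2]
    for nm,m in(('red',(r>110)&(g<60)&(b<60)),('blue',(b>100)&(r<70)&(b-g>40))):
        m=m.astype(np.uint8);k,l,st,ce=cv2.connectedComponentsWithStats(m)
        for i in range(1,k):
            if st[i,4]<25: continue
            vs,us=np.where(l==i);p=np.array([P(c,u,v) for u,v in zip(us,vs)])
            p=p[(p[:,2]>.1)&(p[:,2]<.18)]
            if len(p)<8: continue
            t=p[p[:,2]>.145]
            print(n,nm,ce[i].round(),len(p),p.mean(0).round(3),'lo',p.min(0).round(3),'hi',p.max(0).round(3))
            # principal xy direction
            q=p[:,:2]-np.median(p[:,:2],0);w,V=np.linalg.eigh(q.T@q/len(q));print('   dir',np.degrees(np.arctan2(V[1,1],V[0,1])).round(1),np.sqrt(w).round(4), 'med',np.median(p,0).round(3))
for n,x0,y0,x1,y1 in(('scene',265,160,445,340),('side',220,170,380,310)):
    c=pickle.load(open(n+'.pkl','rb'));cr=c['frame'][y0:y1,x0:x1];cv2.imwrite(f'pics/{n}c.png',cv2.resize(cr,None,fx=600/cr.shape[0] if n=='scene' else 4,fy=600/cr.shape[0] if n=='scene' else 4,interpolation=cv2.INTER_CUBIC))
E
```

```text
scene red [394. 217.] 32 [ 0.58  -0.038  0.161] lo [ 0.563 -0.048  0.154] hi [ 0.597 -0.025  0.168]
   dir 156.2 [0.0023 0.0124] med [ 0.579 -0.038  0.161]
scene blue [349. 228.] 25 [ 0.545 -0.152  0.16 ] lo [ 0.526 -0.16   0.157] hi [ 0.561 -0.142  0.166]
   dir 157.0 [0.0017 0.0111] med [ 0.544 -0.152  0.16 ]
side red [275. 241.] 55 [ 0.561 -0.084  0.159] lo [ 0.54  -0.13   0.116] hi [ 0.597 -0.071  0.166]
   dir 135.9 [0.0074 0.0172] med [ 0.561 -0.081  0.162]
side red [256. 251.] 90 [ 0.58  -0.034  0.157] lo [ 0.561 -0.046  0.133] hi [ 0.6   -0.019  0.167]
   dir 159.3 [0.0025 0.011 ] med [ 0.58  -0.034  0.16 ]
side blue [313. 222.] 48 [ 0.525 -0.191  0.162] lo [ 0.504 -0.207  0.156] hi [ 0.543 -0.182  0.166]
   dir 159.6 [0.0028 0.0127] med [ 0.524 -0.19   0.162]
side blue [296. 231.] 85 [ 0.542 -0.145  0.155] lo [ 0.524 -0.157  0.132] hi [ 0.563 -0.134  0.166]
   dir 159.2 [0.0022 0.0105] med [ 0.542 -0.145  0.159]
```

View pics/scenec.png

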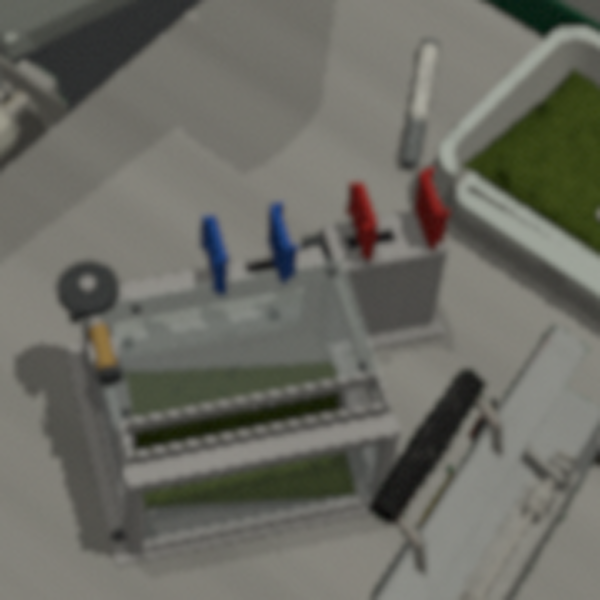

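View pics/sidec.png

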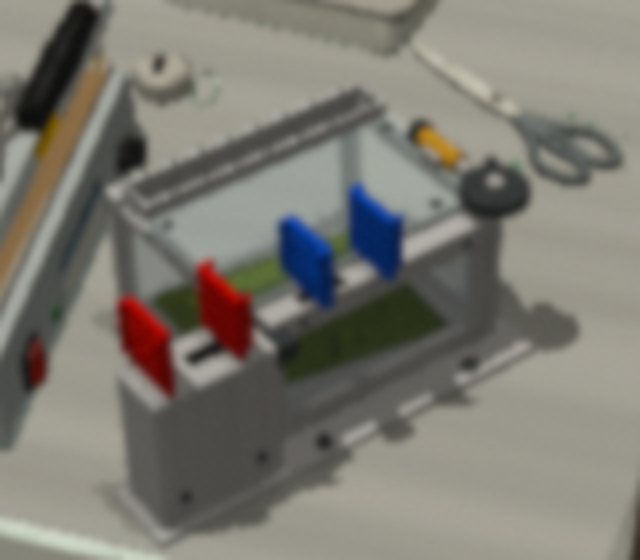

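The crops show the four tabs clearly. They run along about -20° in world (inward), and the gate faces the robot. Next I hover above the red catch for a wrist view.

```bash
python3 -m crank '[[[50,-40,-20],8,0],[[100,-80,-40],16,0],[[140,-110,-60],24,0],[[180,-140,-60],30,0],[[220,-170,-60],36,0],[[255,-200,-60],40,0],[[290,-230,-60],43,0],[[325,-258,-60],43,0],[[360,-286,-60],43,0],[[390,-310,-60],43,0]]'; python3 -m crank '[[[12,-30,0],0,0],[[24,-65,0],0,0],[[15,-85,0],0,0],[[9,-115,0],0,0],[[9,-115,0],0,0],[[9,-115,0],0,0]]'
python3 - <<'E'
from h import *
import pickle
s=get_state();print(s['time'],s['eef_pos'],s['tcp_rot'],s['qpos'])
c=read_camera('wrist');pickle.dump(c,open('w1.pkl','wb'));cv2.imwrite('pics/w1.png',c['frame']);print(c['vfov'],c['origin'],c['orientation'])
E
```

```text
time: 1.1
eef_pos: [0.5006, -0.1826, 0.291]
tcp_rot: [0.986, -0.169, -0.0, -0.0]
contact_force: [0.1, -0.3, 0.4]
opening: 0.997
finger_force: 0.0
time: 1.7
eef_pos: [0.5469, -0.0788, 0.2909]
tcp_rot: [0.986, -0.168, -0.0, 0.0]
contact_force: [-0.3, 0.0, 0.5]
opening: 0.999
finger_force: 0.0
1.7 [ 0.54691653 -0.0787729   0.29087544] [ 9.85736197e-01 -1.68297289e-01 -3.73585056e-04  1.80182304e-04] [-3.26464984e-01 -2.54631502e-02  1.81254622e+00 -4.84215105e-04
  1.35519107e+00  1.58263925e+00]
60.35562256042593 [ 0.61466644 -0.10192196  0.43430319] [-0.5721448   0.80749577  0.11710641 -0.08298796]
```

View pics/w1.png

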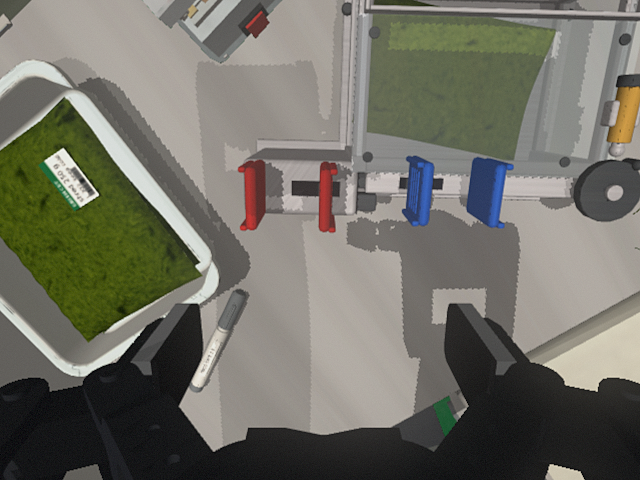

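The wrist view shows the red tabs at (254,195) and (327,197), the blue tabs at (418,190) and (487,191), the hinge knob at (613,190), and the pen at (220,340). I fit the tab tops from depth.

```bash
cat > tabs.py <<'E'
from h import *
def tabs(c):
    f=c['frame'].astype(int);b,g,r=f[...,0],f[...,1],f[...,2]
    for nm,m in(('red',(r>90)&(r>2*g+20)&(r>2*b+20)),('blue',(b>80)&(b>2*r+20)&(b>g*1.6))):
        k,l,st,ce=cv2.connectedComponentsWithStats(m.astype(np.uint8))
        for i in range(1,k):
            if st[i,4]<200: continue
            vs,us=np.where(l==i);p=np.array([P(c,u,v) for u,v in zip(us,vs)])
            t=p[(p[:,2]>.157)&(p[:,2]<.17)]
            if len(t)<50: continue
            (cx,cy),(w,h),a=cv2.minAreaRect((t[:,:2]*1e3).astype(np.float32))
            print(nm,ce[i].round(),len(t),'centre',round(cx,1),round(cy,1),'size',round(w,1),round(h,1),'ang',round(a,1),'z',np.median(t[:,2]).round(4))
E
python3 - <<'E'
from tabs import *
import pickle
c=pickle.load(open('w1.pkl','rb'));tabs(c)
for u,v in((613,190),(613,160),(613,218),(270,150),(335,150),(355,165),(345,212)): print(u,v,P(c,u,v).round(4))
E
```

```text
red [249. 198.] 658 centre 578.6 -35.1 size 11.2 42.8 ang 69.1 z 0.1624
red [325. 199.] 665 centre 559.6 -85.4 size 10.8 42.5 ang 69.2 z 0.1624
blue [425. 192.] 691 centre 542.4 -147.3 size 11.4 42.9 ang 69.7 z 0.1622
blue [497. 195.] 688 centre 524.1 -195.5 size 11.2 43.1 ang 69.3 z 0.1623
613 190 [ 0.4918 -0.2849  0.1337]
613 160 [ 0.5112 -0.293   0.1258]
613 218 [ 0.4689 -0.2836  0.1309]
270 150 [ 0.5985 -0.0425  0.0341]
335 150 [ 0.5762 -0.1009  0.0156]
355 165 [ 0.5698 -0.1119  0.1173]
345 212 [ 0.5365 -0.0929  0.1135]
```

```bash
python3 -m crank '[[[15,-29,0],1.3,0],[[15,-29,40],1.3,0],[[15,-29,80],1.3,0],[[15,-29,110],1.3,0],[[15,-29,130],1.3,0],[[15,-29,145],1.3,0],[[15,-29,158],1.3,0],[[15,-29,169],1.3,0],[[15,-29,169],1.3,0],[[15,-29,169],1.3,0]]' 25
python3 - <<'E'
from tabs import *
s=get_state();print(s['time'],s['eef_pos'],s['contact_force'])
c=read_camera('wrist');cv2.imwrite('pics/w2.png',c['frame']);tabs(c)
E
```

```text
time: 2.75
eef_pos: [0.5714, -0.0571, 0.1229]
tcp_rot: [0.984, -0.18, 0.001, 0.0]
contact_force: [0.2, -0.2, 0.8]
opening: 1.0
finger_force: 0.0
2.75 [ 0.57136093 -0.05709768  0.12294102] [ 0.17016019 -0.23301435  0.84733238]
red [251. 350.] 3758 centre 578.8 -35.2 size 12.1 43.9 ang 69.1 z 0.1622
red [423. 335.] 3380 centre 560.0 -85.4 size 11.8 44.0 ang 69.0 z 0.1622
blue [601. 307.] 130 centre 551.2 -147.0 size 2.8 27.8 ang 77.3 z 0.1577
```

View pics/w2.png

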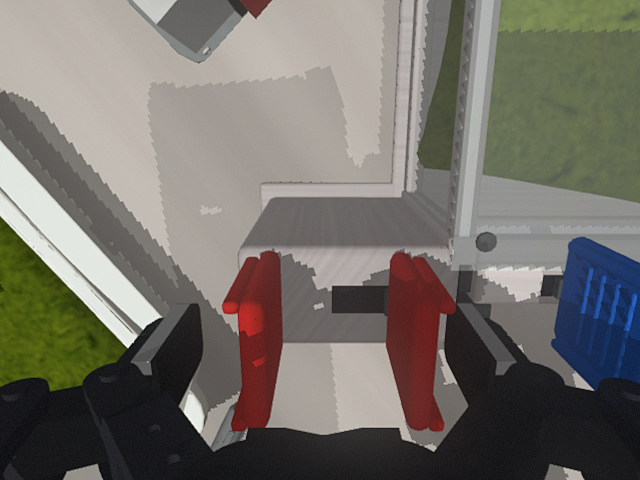

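The fingers at (170,350) and (480,350) straddle the red tabs without contact. I close while shifting 4 mm left.

```bash
python3 -m crank '[[[0,0,0],0,30],[[0,-2,0],0,60],[[0,-4,0],0,90],[[0,-4,0],0,110],[[0,-4,0],0,140],[[0,-4,0],0,255],[[0,-4,0],0,255],[[0,-4,0],0,255],[[0,-4,0],0,255],[[0,-4,0],0,255]]' 25
python3 - <<'E'
from tabs import *
s=get_state();print(s['time'],s['eef_pos'],s['contact_force'],s['opening']*85)
c=read_camera('wrist');tabs(c)
E
```

```text
time: 3.8
eef_pos: [0.573, -0.0544, 0.1239]
tcp_rot: [0.984, -0.18, 0.001, 0.001]
contact_force: [-1.4, -4.7, 5.3]
opening: 0.503
finger_force: 26.5
3.8 [ 0.57304505 -0.05444729  0.12393744] [-1.43482231 -4.68332059  5.3252208 ] 42.77407877025244
red [263. 347.] 3576 centre 578.9 -36.1 size 11.8 43.6 ang 72.1 z 0.1622
red [385. 332.] 3199 centre 565.8 -71.2 size 11.6 43.1 ang 65.6 z 0.1622
blue [608. 320.] 530 centre 532.1 -141.1 size 6.1 20.1 ang 57.4 z 0.1593
```

The red tab has moved 16 mm. I open, lift, shift over and descend on blue.

```bash
python3 -m crank '[[[0,0,0],0,0],[[0,0,0],0,0],[[0,0,0],0,0],[[0,0,0],0,0],[[0,0,-30],0,0],[[0,0,-60],0,0],[[2,40,-60],0,0],[[5,85,-60],0,0],[[5,128,-60],0,0],[[5,128,-60],0,0]]' 25
python3 - <<'E'
from tabs import *
s=get_state();print(s['time'],s['eef_pos'],s['contact_force'],s['opening']*85)
c=read_camera('wrist');tabs(c)
E
```

```text
time: 4.85
eef_pos: [0.5304, -0.1783, 0.1824]
tcp_rot: [0.983, -0.183, 0.0, 0.001]
contact_force: [-0.5, -0.2, 0.4]
opening: 0.999
finger_force: 0.0
4.85 [ 0.53042165 -0.17826898  0.18236273] [-0.54571903 -0.20443748  0.4353107 ] 84.9466372584194
red [ 69. 289.] 1779 centre 564.6 -72.8 size 11.6 43.0 ang 69.3 z 0.1622
blue [249. 256.] 666 centre 553.9 -151.5 size 10.6 19.0 ang 69.7 z 0.1623
blue [364. 256.] 722 centre 536.0 -197.7 size 9.8 22.4 ang 51.3 z 0.1622
```

```bash
python3 -m crank '[[[0,-30,-40],0,0],[[0,-30,-80],0,0],[[0,-30,-80],0,0],[[0,-30,-80],0,0]]' 
python3 - <<'E'
from tabs import *
s=get_state();print(s['time'],s['eef_pos'],s['tcp_rot'])
c=read_camera('wrist');tabs(c)
E
```

```text
time: 5.3
eef_pos: [0.5432, -0.1454, 0.2636]
tcp_rot: [0.984, -0.179, 0.001, 0.0]
contact_force: [-0.4, -0.8, -0.6]
opening: 1.001
finger_force: 0.0
5.3 [ 0.54316778 -0.145384    0.26362832] [ 9.83790285e-01 -1.79317561e-01  1.37050674e-03  9.53200528e-05]
red [201. 240.] 825 centre 564.3 -72.4 size 11.6 43.2 ang 68.6 z 0.1623
red [142. 240.] 837 centre 577.9 -35.5 size 11.2 43.6 ang 68.9 z 0.1624
blue [409. 217.] 444 centre 532.9 -199.1 size 10.7 23.9 ang 68.8 z 0.1623
blue [331. 226.] 540 centre 545.1 -150.6 size 6.3 34.4 ang 69.5 z 0.1624
```

The red tab separation is 39.3 mm, so the catch is about 14.4 mm back, which is fine. Next is the descent on blue.

```bash
python3 -m crank '[[[0,32,20],0,0],[[0,32,60],0,0],[[0,32,90],0,0],[[0,32,110],0,0],[[0,32,122],0,0],[[0,32,132],0,0],[[0,32,141],0,0],[[0,32,141],0,0],[[0,32,141],0,0],[[0,32,141],0,0]]' 40
python3 - <<'E'
from tabs import *
s=get_state();print(s['time'],s['eef_pos'],s['tcp_rot'],s['contact_force'])
c=read_camera('wrist');cv2.imwrite('pics/w3.png',c['frame']);tabs(c)
E
```

```text
time: 6.35
eef_pos: [0.5316, -0.1768, 0.1225]
tcp_rot: [0.984, -0.18, 0.001, 0.0]
contact_force: [-0.9, -0.5, -0.2]
opening: 0.997
finger_force: 0.0
6.35 [ 0.53161877 -0.17681405  0.12247735] [ 9.83629609e-01 -1.80198844e-01  1.03066838e-03  3.25085054e-04] [-0.88583538 -0.48714804 -0.23510719]
blue [222. 353.] 3669 centre 542.5 -147.7 size 11.9 44.1 ang 69.1 z 0.1622
```

View pics/w3.png

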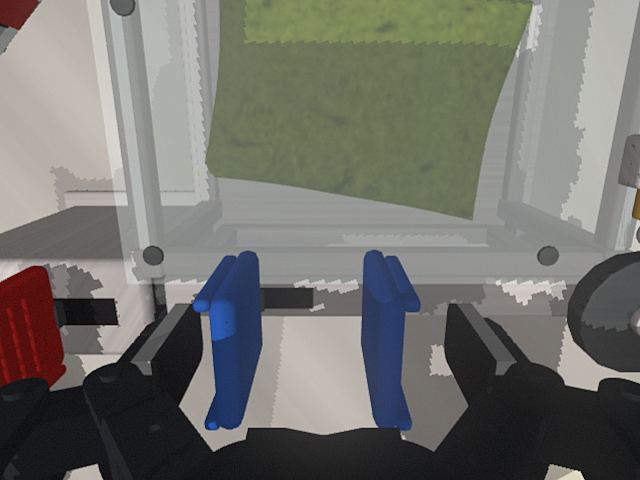

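The fingers straddle the blue tabs, with the tabs at (230,340) and (390,340). I squeeze.

```bash
python3 -m crank '[[[0,0,0],0,40],[[0,1,0],0,80],[[0,2,0],0,110],[[0,2,0],0,140],[[0,2,0],0,255],[[0,2,0],0,255],[[0,2,0],0,255],[[0,2,0],0,255],[[0,2,0],0,255]]' 40
python3 - <<'E'
from tabs import *
s=get_state();print(s['time'],s['eef_pos'],s['tcp_rot'],s['contact_force'],s['opening']*85)
c=read_camera('wrist');tabs(c)
h=np.array([490.2,-285.5]);p=s['eef_pos'][:2]*1e3;r=p-h;print(np.hypot(*r))
q=s['tcp_rot'];th=2*np.arctan2(q[1],q[0]);X=np.array([np.cos(th),np.sin(th)]);Y=np.array([X[1],-X[0]])
for a in range(5,81,5):
    A=np.radians(a);d=np.array([[np.cos(A),-np.sin(A)],[np.sin(A),np.cos(A)]])@r-r
    print(a,(d@X).round(1),(d@Y).round(1))
E
```

```text
time: 7.3
eef_pos: [0.5305, -0.1798, 0.1234]
tcp_rot: [0.984, -0.181, 0.001, 0.001]
contact_force: [-3.8, -2.6, 7.2]
opening: 0.462
finger_force: 39.9
7.3 [ 0.53045821 -0.17984564  0.12344134] [ 9.83535518e-01 -1.80711570e-01  5.64479524e-04  9.46239926e-04] [-3.83119777 -2.6130368   7.18018808] 39.26338428151029
blue [263. 352.] 2886 centre 537.6 -162.9 size 11.4 44.1 ang 72.7 z 0.1623
blue [384. 370.] 1045 centre 523.9 -196.3 size 9.4 42.4 ang 66.7 z 0.1624
113.06444072630873
5 -9.9 0.4
10 -19.6 1.7
15 -29.3 3.8
20 -38.7 6.8
25 -47.8 10.6
30 -56.5 15.1
35 -64.9 20.4
40 -72.7 26.4
45 -80.0 33.1
50 -86.6 40.3
55 -92.6 48.2
60 -98.0 56.5
65 -102.5 65.2
70 -106.3 74.3
75 -109.3 83.7
80 -111.4 93.4
```

The squeeze is good. I swing the gate in stages along the arc.

```bash
python3 -m crank '[[[-6,0.1,0],-3,255],[[-12,0.7,0],-6,255],[[-17.7,1.4,0],-9,255],[[-23.5,2.5,0],-12,255],[[-29.3,3.8,0],-15,255],[[-34.9,5.5,0],-18,255],[[-38.7,6.8,0],-20,255],[[-38.7,6.8,0],-20,255]]' 40
python3 - <<'E'
from tabs import *
s=get_state();print(s['qpos'][0],s['qpos'][2],s['qpos'][5],s['wrist_torque'])
c=read_camera('wrist');tabs(c)
E
```

```text
time: 8.15
eef_pos: [0.4922, -0.1724, 0.1234]
tcp_rot: [1.0, -0.008, 0.001, 0.001]
contact_force: [-2.3, -2.4, 6.2]
opening: 0.462
finger_force: 40.7
-0.5314743718259806 2.0405585003136077 1.055423817310695 [ 0.27024852  0.25785724 -0.49385948]
blue [264. 343.] 3165 centre 493.3 -154.0 size 43.6 11.6 ang 2.7 z 0.1623
blue [380. 353.] 3248 centre 492.3 -188.9 size 11.8 43.8 ang 86.7 z 0.1623
```

```bash
python3 -m crank '[[[-7.9,0.3,0],-4,255],[[-15.7,1.1,0],-8,255],[[-23.5,2.5,0],-12,255],[[-31.1,4.4,0],-16,255],[[-38.7,6.8,0],-20,255],[[-46,9.8,0],-24,255],[[-53.1,13.2,0],-28,255],[[-59.9,17.2,0],-32,255],[[-64.9,20.4,0],-35,255],[[-64.9,20.4,0],-35,255]]' 40
python3 - <<'E'
from tabs import *
s=get_state();print(s['qpos'],s['wrist_torque'],s['contact_force'])
c=read_camera('wrist');tabs(c)
print(np.degrees(2*np.arctan2(s['tcp_rot'][1],s['tcp_rot'][0])), s['eef_pos']*1e3-np.array([490.2,-285.5,0]))
E
```

```text
time: 9.2
eef_pos: [0.4266, -0.1915, 0.1234]
tcp_rot: [0.956, 0.293, 0.001, 0.0]
contact_force: [-1.9, 0.3, 8.5]
opening: 0.462
finger_force: 39.8
[-6.39795725e-01 -5.77748148e-02  2.16406241e+00  8.79272616e-04
  1.03398346e+00  3.36842600e-01] [ 0.52392245  0.47078657 -0.64091195] [-1.94172226  0.29445765  8.48796227]
blue [265. 342.] 3443 centre 417.7 -175.5 size 43.6 11.6 ang 37.4 z 0.1622
blue [379. 357.] 3426 centre 436.7 -204.6 size 43.7 11.4 ang 31.5 z 0.1622
34.01701089366739 [-63.55570175  93.99120742 123.41886102]
```

```bash
python3 -m crank '[[[-5.9,0.1,0],-3,255],[[-11.8,0.6,0],-6,255],[[-17.7,1.4,0],-9,255],[[-23.5,2.5,0],-12,255],[[-29.3,3.9,0],-15,255],[[-34.9,5.5,0],-18,255],[[-40.5,7.5,0],-21,255],[[-43.3,8.6,0],-22.5,255],[[-43.3,8.6,0],-22.5,255],[[-43.3,8.6,0],-22.5,255]]' 40
python3 - <<'E'
from tabs import *
s=get_state();print(s['qpos'],s['dq'].round(3),s['wrist_torque'],s['contact_force'])
c=read_camera('wrist');cv2.imwrite('pics/w4.png',c['frame']);tabs(c)
d=s['eef_pos']*1e3-np.array([490.2,-285.5,0])
print(np.degrees(2*np.arctan2(s['tcp_rot'][1],s['tcp_rot'][0]))+20.7,np.degrees(np.arctan2(d[1],d[0]))-69.3,np.hypot(d[0],d[1]))
c=read_camera('scene');cv2.imwrite('pics/s4.png',cv2.resize(c['frame'][120:340,170:470],None,fx=2.6,fy=2.6,interpolation=cv2.INTER_CUBIC))
E
```

```text
time: 10.25
eef_pos: [0.3954, -0.2228, 0.1235]
tcp_rot: [0.881, 0.473, -0.0, -0.0]
contact_force: [-5.4, 0.6, 10.5]
opening: 0.465
finger_force: 39.3
[-7.37208714e-01 -9.05004760e-02  2.19448804e+00 -2.27955024e-04
  1.03790870e+00 -1.52065604e-01] [ 0.001  0.     0.    -0.003 -0.001  0.002] [ 0.36458236  0.73089242 -0.84743362] [-5.40268743  0.6323054  10.45256821]
blue [265. 339.] 3388 centre 381.3 -211.2 size 43.3 11.9 ang 60.1 z 0.1621
blue [381. 348.] 2755 centre 409.8 -231.1 size 44.0 11.3 ang 53.8 z 0.1623
77.180406313772 77.21366686683898 113.7151285293693
```

View pics/s4.png

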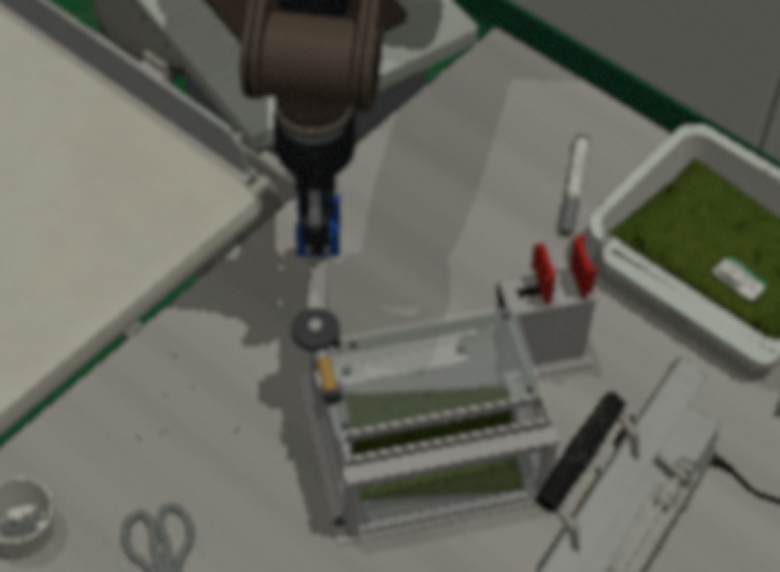

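View pics/w4.png

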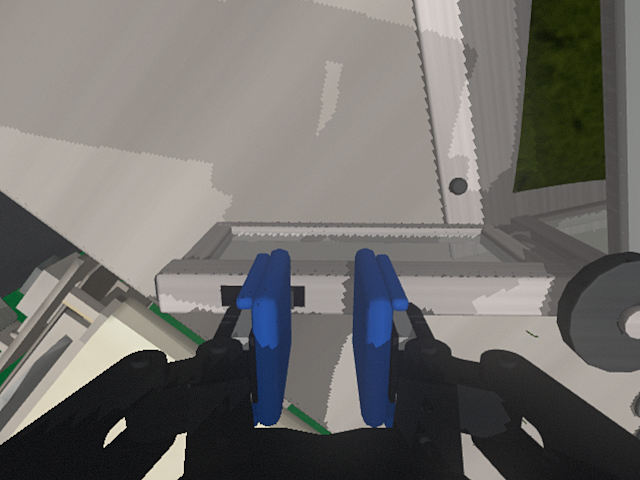

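The gate stands wide open at (320,280) in the scene crop, and the blue tabs are held in the fingers at (270,340) and (375,340) in the wrist view. It measures about 77° (1.35 rad) and is still. The red tabs are still together, and the pen and scissors are in place, so I hand in.

```bash
python3 -c "
from plant import ctrl
print(ctrl.sign_off())"
```

```text
the job is handed in; nothing more can be done
None
```

I handed the job in with the gate held still at about 77° (1.35 rad) by a 40 N grip on the blue catch, the red catch last measured about 14 mm back, and the pen, scissors and pouch looking undisturbed in the pictures; no verdict came back.

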